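# Weigh in a medicine carton on the ward's counting scale

### The job

Weigh in the medicine carton with the teal print: press the scale's green key to wake it, then, with the pan still empty, the blue key to zero it, then set the teal carton gently down upright in the middle of the pan, let go, and with it standing there press the yellow key to record. Press the keys one at a time, each all the way in, keep off the red key, never press green or blue while there is a load on the pan nor yellow without the carton in place, do not force the pan down, and leave the other things on the table where they are.

Things in the scene. Friction and masses are not known exactly. Their poses are not given: they have to be found in the camera images.
- scale: white bench scale, 270 mm deep (x) by 240 mm wide (y), fixed to the table. Origin at the centre of its underside on the table; x points from the key row (front, towards the robot) to the back, y to its left, z up. Top of its body 45 mm above the table (a grey block under the pan reaches 50 mm); key row 103 mm in front of the origin, pan centre 45 mm behind it
- pan (a joint): steel weighing pan, 170 mm (along scale x) by 200 mm (y) by 6 mm plate on a spring; value = how far it has sunk, 0 (empty) to 0.012 m (stop), 1500 N/m, so the carton sinks it by 1 to 2.5 mm. Over 0.010 m (15 N) it is overloaded
- pan_top (a point): centre of the pan's upper face, 70 mm above the table when empty; z up, x and y as the scale's
- key_green (a joint): green key, round cap 34 mm in diameter in a grey collar 50 mm in diameter: wakes the scale. Value = how far it is pressed in, 0 (up) to 0.006 m (fully down). A spring key: starts to move at about 1.5 N, fully down at 5 N, springs back up when let go; a working key counts as pressed from 4 mm, and is kept off when moved less than 2 mm
- key_blue (a joint): blue key, round cap 34 mm in diameter in a grey collar 50 mm in diameter: zeroes it. Value = how far it is pressed in, 0 (up) to 0.006 m (fully down). A spring key: starts to move at about 1.5 N, fully down at 5 N, springs back up when let go; a working key counts as pressed from 4 mm, and is kept off when moved less than 2 mm
- key_yellow (a joint): yellow key, round cap 34 mm in diameter in a grey collar 50 mm in diameter: records the weight. Value = how far it is pressed in, 0 (up) to 0.006 m (fully down). A spring key: starts to move at about 1.5 N, fully down at 5 N, springs back up when let go; a working key counts as pressed from 4 mm, and is kept off when moved less than 2 mm
- key_red (a joint): red key, round cap 34 mm in diameter in a grey collar 50 mm in diameter: clears the memory, not to be touched. Value = how far it is pressed in, 0 (up) to 0.006 m (fully down). A spring key: starts to move at about 1.5 N, fully down at 5 N, springs back up when let go; a working key counts as pressed from 4 mm, and is kept off when moved less than 2 mm
- key_green_top (a point): centre of the top face of the green key, 67 mm above the table when up; z up, x and y as the scale's. The cap stands 10 mm proud of its collar and the collar 12 mm proud of the scale's body. The four keys stand in a row along the scale's front (-x) edge, 56 mm centre to centre, in any order of colours
- key_blue_top (a point): centre of the top face of the blue key, 67 mm above the table when up; z up, x and y as the scale's. The cap stands 10 mm proud of its collar and the collar 12 mm proud of the scale's body. The four keys stand in a row along the scale's front (-x) edge, 56 mm centre to centre, in any order of colours
- key_yellow_top (a point): centre of the top face of the yellow key, 67 mm above the table when up; z up, x and y as the scale's. The cap stands 10 mm proud of its collar and the collar 12 mm proud of the scale's body. The four keys stand in a row along the scale's front (-x) edge, 56 mm centre to centre, in any order of colours
- key_red_top (a point): centre of the top face of the red key, 67 mm above the table when up; z up, x and y as the scale's. The cap stands 10 mm proud of its collar and the collar 12 mm proud of the scale's body. The four keys stand in a row along the scale's front (-x) edge, 56 mm centre to centre, in any order of colours
- carton_teal: the white medicine carton with teal print (a teal band round its +x part and a teal bar on top), rigid, 110 mm (x) by 55 mm (y) by 45 mm tall, 0.17 to 0.35 kg. Origin at the centre of its underside, z up. Stands left or right of the scale, the orange one on the other side
- carton_orange: the same carton with orange print, 110 x 55 x 45 mm, not wanted; origin at the centre of its underside
- bottle: amber bottle with white cap, 60 mm in diameter, 150 mm tall, loose; origin at the centre of its underside
- cup: white open cup, 72 mm across, 80 mm tall, loose; origin at the centre of its underside
- oximeter: finger oximeter, white below and black above, 62 x 36 x 29 mm, loose; origin at the centre of its underside
- tape: roll of paper tape lying flat, 80 mm in diameter, 25 mm tall, loose; origin at the centre of its underside
Not all that is in view belongs to the job. What is shaped like the carton_teal but purple is not meant.

How it is judged:
By the outcome, as a careful person would: the job done as asked, in the order asked, and still so for the second after the job is handed in, with the robot touching nothing.
It also fails if it takes over 64 s, if anything falls off the work surface, if the arm or the gripper's body presses on something with over 40 N, if the wrist force passes 120 N, or if a joint passes its speed limit or range.

### The arm

A 7-joint arm with a two-finger parallel gripper is mounted at the origin on the work surface. World frame = base frame: x ahead of the robot, y to its left, z up, the work surface at z = 0. Lengths are in m, angles in rad, forces in N, time in s.
With the tool pointing down it reaches from about 0.425 to 0.825 m from the base axis. Payload 3.6 kg.
Tool frame: the origin (TCP) lies midway between the tips of the shut fingers; the grasp point (between the pads) lies 19 mm behind it; x points along the fingers, y is the direction in which the jaws open and shut, and the axes are right-handed (so a half turn about x gives the same grasp; the last joint's range is limited). The gripper opens to 93 mm and grips with 3 to 60 N. Pads are 15 mm wide; open, the fingers measure 128 mm over their backs; the gripper's body (75 mm by 188 mm) begins 65 mm behind the grasp point.
Start: joints at [1.143, 0.615, -0.013, 1.423, 0.008, 1.103, -0.04], TCP at [0.254, -0.598, 0.219] pointing down, gripper open.
Joint ranges: [-3.12, 3.12], [-0.3, 2.06], [-1.34, 1.32], [0.26, 2.42], [-1.36, 4.5], [0.01, 1.98], [-2.84, 2.84]. Speed limits (rad/s): [2.79, 2.79, 3.14, 3.14, 3.14, 3.14, 3.14].

### API

Orientations are given as a 3x3 rotation matrix whose columns are the frame's x, y, z axes.
In Python, from cell import robot gives the robot as it stands.
- The arm moves only by the tool step_arm, never from a script. Its argument "plan" is a list of rows, each a list of 3 entries, a list of its own where there are three numbers: the finger opening in m, from 0 to 0.093, then the shift along the tool's x, y, z in m, then the turn about the tool's x in rad. In form: [[jaw, [tx, ty, tz], roll], ...]. A call has exactly 8 rows; each row is the pose to reach, as a shift and turn from the pose commanded when the call began, along the tool's axes at that moment; what a row does not reach only later rows make up. A row lasts 1/10 s, in which the tool goes at most 50 mm and 8.59 degrees, less where a joint would pass 70% of its speed; a pose out of reach is approached as far as the arm can. A call with a gripper value outside its range is refused whole. The fingers move at their own pace and stop on an object; "newtons" is the grip in N (left out, the last holds). Time passes only in rows, so rows that repeat a pose let the fingers close, or fill a call up. It gives the time, the measured TCP pose, the force and the opening at its end, in the units of the state.
- robot.get_obs(): the state, without advancing time (a new reading comes with each control period).
- robot.read_camera(name): name is "side" or "top" or "wrist"; returns the picture (480x640x3 uint8, red, green, blue); there is no depth.
- robot.camera_info(name): a dict with "fx", "fy", "cx", "cy" (pixels), "rvec" (rotation vector, rad) and "tvec" (3), from world to camera coordinates, as OpenCV has them; the wrist camera has in their place "hand_eye" (4x4, takes a point from camera to tool coordinates, whose origin is the TCP and whose axes are the tool frame's). Camera axes: x right, y down, z forward; pixel columns grow to the right and rows downward; lengths in m; the calibration is good to about 2 mm. A picture is of the moment at which its call begins: read the wrist's pose just before it. camera_info takes no time and is no camera call.
- robot.finish_job(): hands the job in, once; it reports no verdict.
The state is a dict: "clock": time; "joint_positions": joint angles; "qvel": joint speeds; "joint_torque": joint torques, N m; "tool_pos": TCP position; "tcp_rot": TCP orientation; "force": force on the tool from outside, world axes, zero at the start; "moment": the same for the moment, N m; "grip_width": opening from 0.0 (shut) to 1.0 (fully open).
Only numpy, scipy, OpenCV 4.12 (cv2) and the standard library are available. Lean on these libraries where they do the work, as an engineer would, in place of code of your own. Each camera call takes 0.05 s, during which the arm holds its last target. There are 200 camera calls.

## Working session

There is one attempt and no reset: what is moved stays moved. The work goes in short steps, Python scripts to look and compute and a tool call to move; the robot and the scene stay as the last step left them, time stands still between calls to the robot, and variables do not carry over. Pictures are saved under pics/ and viewed, about 8 in all and at most 12, crops included, and the job is handed in when it is done.

Besides the shell and the picture viewer there is one more tool, called after "Request:" as name([rows], argument=value, ...), one row to a line, values as JSON. step_arm: Moves the arm, as the interface text tells. Its arguments: {"type":"object","properties":{"plan":{"type":"array"},"newtons":{"type":"number"}},"required":["plan"]}

```bash
mkdir -p pics; ls
python3 - <<'E'
from cell import robot
import cv2
o=robot.get_obs(); print({k:(o[k].round(3).tolist() if hasattr(o[k],'round') and hasattr(o[k],'tolist') else o[k]) for k in ['clock','tool_pos','tcp_rot','force','grip_width']})
for n in ['top','side']:
    im=robot.read_camera(n); cv2.imwrite(f'pics/{n}0.png',im[...,::-1])
    print(n,robot.camera_info(n))
print(robot.camera_info('wrist'))
E
```

```text
pics
{'clock': 0.0, 'tool_pos': [0.254, -0.597, 0.217], 'tcp_rot': [[-0.001, 0.391, -0.92], [0.002, -0.92, -0.391], [-1.0, -0.003, 0.0]], 'force': [-0.786, 0.232, -0.458], 'grip_width': 0.9992622708212724}
top {'fx': 544.5270783719452, 'fy': 544.5270783719452, 'cx': 317.83107087822617, 'cy': 238.28670371485794, 'rvec': array([ 2.18152339, -2.15475353,  0.1573821 ]), 'tvec': array([0.01057335, 0.51884339, 1.08076808])}
side {'fx': 593.7600257894075, 'fy': 593.7600257894075, 'cx': 322.92540756941554, 'cy': 246.24003113219555, 'rvec': array([ 0.98230841, -2.23940501,  1.28909344]), 'tvec': array([0.3502164 , 0.27004201, 1.22579669])}
{'fx': 384.5698317499272, 'fy': 384.5698317499272, 'cx': 317.04633680664153, 'cy': 236.64781478363773, 'hand_eye': array([[ 2.00530759e-06, -2.72707368e-01,  9.62097028e-01,
        -1.64879042e-01],
       [ 9.99999966e-01,  2.51958368e-04,  6.93335431e-05,
         1.78707377e-04],
       [-2.61316165e-04,  9.62096995e-01,  2.72707359e-01,
        -7.60650227e-02],
       [ 0.00000000e+00,  0.00000000e+00,  0.00000000e+00,
         1.00000000e+00]])}
```

View pics/top0.png

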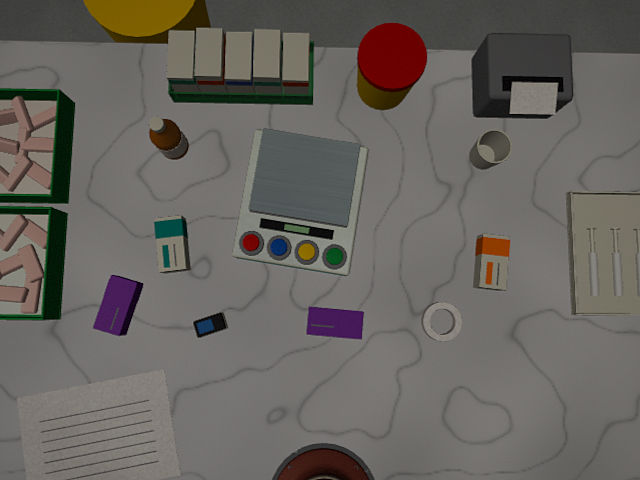

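View pics/side0.png

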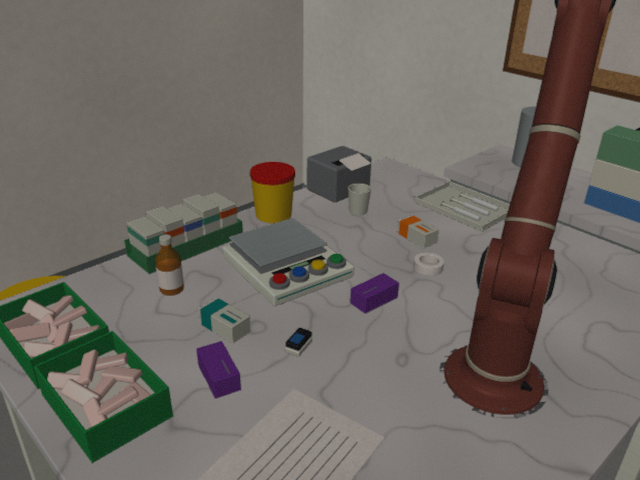

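The top view shows the keys as red (251,243), blue (279,247), yellow (307,251) and green (335,257). The teal carton is at (172,243), left of the scale, and the orange one at (493,262). The purple decoys, bottle and cup are clear of the job. Next I'll measure.

```bash
cat > h.py <<'E'
import numpy as np, cv2
from cell import robot
def cam(n):
    i=robot.camera_info(n); K=np.array([[i['fx'],0,i['cx']],[0,i['fy'],i['cy']],[0,0,1]])
    if 'rvec' in i:
        R=cv2.Rodrigues(i['rvec'])[0]; return K,R.T,-R.T@i['tvec']
    o=robot.get_obs(); H=np.array(i['hand_eye']); T=np.array(o['tcp_rot'])
    return K,T@H[:3,:3],T@H[:3,3]+o['tool_pos']
def ray(c,uv,z):
    K,R,p=c; uv=np.atleast_2d(uv).astype(float)
    d=(R@np.linalg.inv(K)@np.c_[uv,np.ones(len(uv))].T).T
    return (p+d*((z-p[2])/d[:,2])[:,None])[:,:2]
def proj(c,P):
    K,R,p=c; q=K@R.T@(np.array(P)-p); return q[:2]/q[2]
HUE={'red':(0,6),'yellow':(16,32),'green':(50,78),'teal':(80,98),'blue':(100,118),'orange':(7,15)}
def mask(im,c,smin=110,vmin=50):
    h=cv2.cvtColor(im,cv2.COLOR_RGB2HSV); lo,hi=HUE[c]
    return cv2.inRange(h,(lo,smin,vmin),(hi,255,255))
def blobs(m,amin=60):
    n,l,s,ce=cv2.connectedComponentsWithStats(m)
    return [(ce[i].round(1),int(s[i,4]),l==i) for i in range(1,n) if s[i,4]>=amin]
def goto(pos,ydir=None):
    """print tool-axes shift and roll to reach world pos, tool y along ydir (or opposite)"""
    o=robot.get_obs(); R=np.array(o['tcp_rot']); d=R.T@(np.array(pos)-o['tool_pos'])
    s='shift '+str(d.round(4))
    if ydir is not None:
        v=R.T@np.array([ydir[0],ydir[1],0]); r=np.arctan2(v[2],v[1]); s+=' roll %.3f or %.3f'%(r,(r+2*np.pi)%(2*np.pi)-np.pi)
    print(s,'rot y',R[:,1].round(3),'pos',np.round(o['tool_pos'],4),'F',np.round(o['force'],2),'t',o['clock'],'w',round(o['grip_width']*93,1),'q7',round(o['joint_positions'][6],2),'q1',round(o['joint_positions'][0],2))
E
python3 - <<'E'
from h import *
im=cv2.imread('pics/top0.png')[...,::-1].copy(); c=cam('top')
for k in HUE:
    z={'teal':.045,'orange':.045}.get(k,.067)
    for ce,a,m in blobs(mask(im,k)):
        if 120<ce[1]<300: print(k,ce,a,ray(c,ce,z).round(3))
# carton white+teal outline
h=cv2.cvtColor(im,cv2.COLOR_RGB2HSV)
for (x0,y0,x1,y1) in [(140,200,205,290),(460,220,525,305)]:
    sub=im[y0:y1,x0:x1]; hs=h[y0:y1,x0:x1]; m=((hs[...,2]>165)|(hs[...,1]>110)).astype(np.uint8)*255
    print(np.percentile(hs[...,2],[10,50,90]), [(ce+[x0,y0],a,cv2.minAreaRect(np.argwhere(mm)[:,::-1].astype(np.float32))) for ce,a,mm in blobs(m)])
E
```

```text
red [250.4 242. ] 227 [[0.505 0.151]]
yellow [306.2 251.2] 231 [[0.488 0.04 ]]
green [ 43.9 120.1] 257 [[0.746 0.571]]
green [ 25.7 194.6] 105 [[0.593 0.595]]
green [ 24.5 207.3] 105 [[0.568 0.596]]
green [ 37.7 279.4] 241 [[0.427 0.56 ]]
green [334.2 255.9] 220 [[ 0.48  -0.015]]
teal [168.3 228. ] 451 [[0.534 0.318]]
teal [165.7 255.8] 117 [[0.478 0.321]]
blue [278.3 246.7] 219 [[0.497 0.095]]
orange [162.1 138.4] 301 [[0.719 0.339]]
orange [492.4 246.4] 579 [[ 0.505 -0.337]]
orange [488.8 272.9] 142 [[ 0.451 -0.328]]
[ 76. 117. 129.] [(array([170.3, 228. ]), 516, ((30.5, 28.0), (33.0, 18.0), -0.0)), (array([165.7, 255.8]), 117, ((25.68442726135254, 55.5286865234375), (21.456972122192383, 5.251072406768799), 84.80557250976562))]
[107. 116. 138.] [(array([492.4, 246.4]), 579, ((32.2286262512207, 26.36995506286621), (33.84196090698242, 18.437320709228516), 1.9749338626861572)), (array([488.8, 272.9]), 142, ((28.738235473632812, 52.90293884277344), (6.212416648864746, 22.241985321044922), 4.39870548248291))]
```

Run:
```python
from h import *
goto([.48,-.015,.2],[-.149,-.989])
```

```text
shift [ 0.0186 -0.4477 -0.4359] roll 0.551 or -2.590 rot y [ 0.391 -0.92  -0.002] pos [ 0.2539 -0.5976  0.2176] F [ 0.26  0.27 -0.07] t 0.1 w 93.2 q7 -0.04 q1 1.14
```

Request:
step_arm([
  [0.0,[0.002,-0.035,-0.034],0.07],
  [0.0,[0.004,-0.07,-0.068],0.14],
  [0.0,[0.006,-0.105,-0.102],0.21],
  [0.0,[0.008,-0.14,-0.136],0.28],
  [0.0,[0.01,-0.175,-0.17],0.35],
  [0.0,[0.012,-0.21,-0.204],0.42],
  [0.0,[0.014,-0.245,-0.238],0.49],
  [0.0,[0.016,-0.28,-0.272],0.551],
], newtons=20)

```text
clock: 0.9
tool_pos: [0.3952, -0.2321, 0.2025]
tcp_rot: [[-0.0, -0.151, -0.988], [0.0, -0.988, 0.151], [-1.0, -0.0, 0.0]]
force: [1.1, 0.2, -0.2]
grip_width: 0.357
```

Run:
```python
from h import *
goto([.48,-.015,.2],[-.149,-.989])
```

```text
shift [ 0.0025 -0.2274 -0.0509] roll -0.002 or 3.139 rot y [-0.151 -0.988 -0.   ] pos [ 0.3952 -0.2321  0.2025] F [ 1.07  0.17 -0.18] t 0.9 w 33.2 q7 -1.2 q1 0.42
```

Request:
step_arm([
  [0.0,[0.002,-0.045,-0.01],0],
  [0.0,[0.002,-0.09,-0.02],0],
  [0.0,[0.002,-0.135,-0.03],0],
  [0.0,[0.002,-0.18,-0.04],0],
  [0.0,[0.002,-0.225,-0.05],0],
  [0.0,[0.002,-0.225,-0.05],0],
  [0.0,[0.002,-0.225,-0.05],0],
  [0.0,[0.002,-0.225,-0.05],0],
])

```text
clock: 1.7
tool_pos: [0.4772, -0.0206, 0.2004]
tcp_rot: [[-0.001, -0.151, -0.989], [-0.001, -0.989, 0.151], [-1.0, 0.001, 0.001]]
force: [0.4, -0.7, 0.4]
grip_width: 0.005
```

```bash
cat > keys.py <<'E'
from h import *
c=cam('wrist'); im=robot.read_camera('wrist'); cv2.imwrite('pics/w1.png',im[...,::-1])
for k in ['red','blue','yellow','green']:
    for ce,a,m in blobs(mask(im,k),300): print(k,ce,a,ray(c,ce,.067).round(4))
goto([.48,-.015,.09],[-.149,-.989])
E
python3 keys.py
```

```text
red [104.  220.5] 1427 [[0.5075 0.1462]]
blue [172.3 220.6] 1306 [[0.4992 0.0925]]
yellow [241.9 220.5] 1357 [[0.4909 0.0377]]
yellow [310. 377.] 405 [[0.3399 0.0066]]
yellow [324.1 376.9] 433 [[ 0.338 -0.006]]
yellow [263.3 454.3] 14860 [[0.2615 0.0643]]
green [310.8 221. ] 1208 [[ 0.4823 -0.0165]]
shift [ 0.1105 -0.0064 -0.0019] roll -0.003 or 3.139 rot y [-0.152 -0.988  0.001] pos [ 0.4772 -0.0209  0.2005] F [ 0.47 -0.59 -0.43] t 1.75 w 0.2 q7 -1.71 q1 -0.02
```

View pics/w1.png

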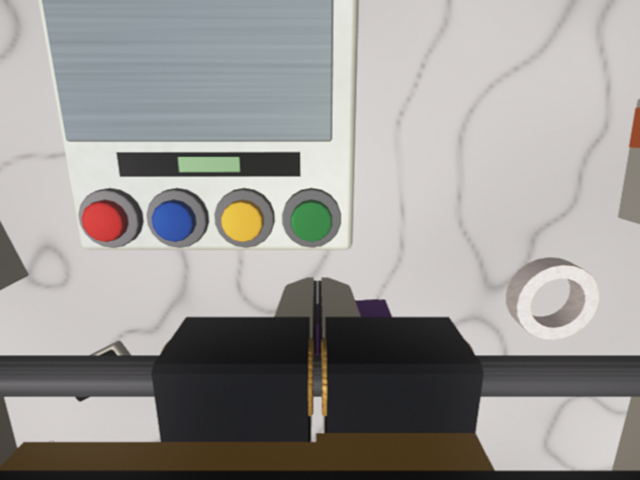

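Wrist view: red (104,220), blue (172,221), yellow (242,220), green (311,221). It agrees with the top view to about 3 mm. Now I'll come down on green.

Request:
step_arm([
  [0.0,[0.03,-0.005,-0.003],0],
  [0.0,[0.07,-0.005,-0.003],0],
  [0.0,[0.1,-0.005,-0.003],0],
  [0.0,[0.115,-0.005,-0.003],0],
  [0.0,[0.125,-0.005,-0.003],0],
  [0.0,[0.125,-0.005,-0.003],0],
  [0.0,[0.125,-0.005,-0.003],0],
  [0.0,[0.125,-0.005,-0.003],0],
])

```text
clock: 2.55
tool_pos: [0.4824, -0.0149, 0.0767]
tcp_rot: [[0.002, -0.149, -0.989], [-0.0, -0.989, 0.149], [-1.0, -0.0, -0.002]]
force: [-0.8, -0.7, 0.1]
grip_width: 0.008
```

Request:
step_arm([
  [0.0,[0.006,0,0],0],
  [0.0,[0.01,0,0],0],
  [0.0,[0.012,0,0],0],
  [0.0,[0.014,0,0],0],
  [0.0,[0.016,0,0],0],
  [0.0,[0.0165,0,0],0],
  [0.0,[0.0165,0,0],0],
  [0.0,[0.0165,0,0],0],
])

```text
clock: 3.35
tool_pos: [0.4822, -0.0145, 0.0611]
tcp_rot: [[0.002, -0.149, -0.989], [0.0, -0.989, 0.149], [-1.0, -0.0, -0.002]]
force: [-2.0, -0.8, 17.7]
grip_width: 0.007
```

Request:
step_arm([
  [0.0,[-0.015,0,0],0],
  [0.0,[-0.03,0,0],0],
  [0.0,[-0.03,-0.04,0],0],
  [0.0,[-0.03,-0.08,0],0],
  [0.0,[-0.03,-0.109,0],0],
  [0.0,[-0.03,-0.109,0],0],
  [0.0,[-0.015,-0.109,0],0],
  [0.0,[-0.015,-0.109,0],0],
])

```text
clock: 4.15
tool_pos: [0.496, 0.0923, 0.0727]
tcp_rot: [[-0.004, -0.149, -0.989], [-0.001, -0.989, 0.149], [-1.0, 0.002, 0.004]]
force: [-1.7, -0.3, -0.6]
grip_width: 0.005
```

Request:
step_arm([
  [0.0,[0.004,0,0],0],
  [0.0,[0.008,0,0],0],
  [0.0,[0.01,0,0],0],
  [0.0,[0.012,0,0],0],
  [0.0,[0.014,0,0],0],
  [0.0,[0.015,0,0],0],
  [0.0,[0.015,0,0],0],
  [0.0,[0.015,0,0],0],
])

```text
clock: 4.95
tool_pos: [0.498, 0.0925, 0.0611]
tcp_rot: [[0.001, -0.149, -0.989], [-0.0, -0.989, 0.149], [-1.0, 0.0, -0.001]]
force: [-4.2, -2.6, 16.7]
grip_width: 0.007
```

Request:
step_arm([
  [0.0,[-0.03,0,0],0],
  [0.0,[-0.075,0,0],0],
  [0.09,[-0.12,-0.01,0],0],
  [0.09,[-0.139,-0.05,0.007],0],
  [0.09,[-0.139,-0.097,0.014],0],
  [0.09,[-0.139,-0.145,0.021],0],
  [0.09,[-0.139,-0.192,0.03],0],
  [0.09,[-0.139,-0.208,0.03],0],
])

```text
clock: 5.75
tool_pos: [0.4963, 0.311, 0.1978]
tcp_rot: [[-0.002, -0.139, -0.99], [0.005, -0.99, 0.139], [-1.0, -0.005, 0.002]]
force: [-0.8, -0.2, -0.5]
grip_width: 0.47
```

Run:
```python
from h import *
c=cam('wrist'); im=robot.read_camera('wrist'); cv2.imwrite('pics/w2.png',im[...,::-1])
for ce,a,m in blobs(mask(im,'teal',90),200): print(ce,a,ray(c,ce,.045).round(4), cv2.boxPoints(cv2.minAreaRect(np.argwhere(m)[:,::-1].astype(np.float32))).round(0).tolist())
goto([.49,.3,.09],[-.149,-.989])
```

```text
[303.1 176.1] 2699 [[0.535  0.3179]] [[266.0, 166.0], [329.0, 147.0], [341.0, 187.0], [277.0, 205.0]]
[309.4 240.7] 587 [[0.4795 0.3207]] [[297.0, 219.0], [308.0, 216.0], [322.0, 262.0], [310.0, 266.0]]
shift [0.1075 0.0126 0.0054] roll 0.010 or -3.131 rot y [-0.139 -0.99  -0.005] pos [0.4972 0.3112 0.1976] F [-0.09  2.34  0.07] t 5.8 w 47.6 q7 -2.28 q1 -0.61
```

View pics/w2.png

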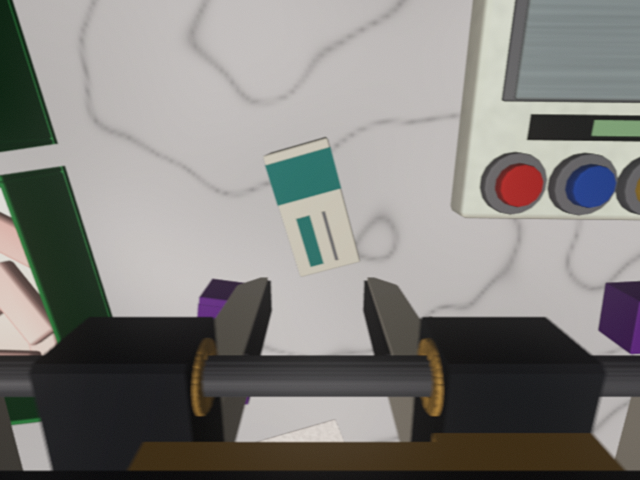

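Run:
```python
from h import *
im=cv2.imread('pics/w2.png'); c=cam('wrist')
g=cv2.GaussianBlur(im,(3,3),0)
P=ray(c,[[265,156],[327,138],[358,260],[302,276]],.045); print(P.round(4))
for i in range(4): print(np.linalg.norm(P[i]-P[(i+1)%4]).round(4))
ctr=P.mean(0); s=(P[1]+P[2]-P[0]-P[3]); s/=np.linalg.norm(s); l=P[0]+P[1]-P[2]-P[3]; l/=np.linalg.norm(l)
print(ctr,s,l); goto([*ctr,.1],s)
cv2.imwrite('pics/w2c.png',cv2.resize(im[120:300,230:400],None,fx=4,fy=4,interpolation=cv2.INTER_CUBIC)[:600])
```

```text
[[0.5564 0.3462]
 [0.5634 0.2946]
 [0.4574 0.2814]
 [0.4493 0.332 ]]
0.0521
0.1068
0.0513
0.108
[0.50662885 0.31355118] [ 0.14666455 -0.98918629] [0.9918499  0.12741185]
shift [ 0.0976 -0.0032 -0.0092] roll -0.287 or 2.855 rot y [-0.139 -0.99  -0.005] pos [0.4972 0.3112 0.1976] F [-0.09  2.34  0.07] t 5.8 w 47.6 q7 -2.28 q1 -0.61
```

View pics/w2c.png

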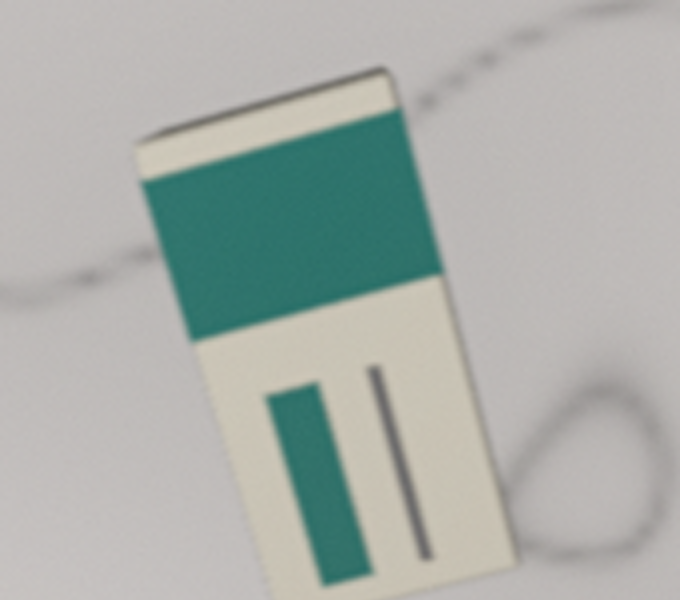

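Request:
step_arm([
  [0.09,[0.02,-0.003,-0.009],-0.1],
  [0.09,[0.05,-0.003,-0.009],-0.2],
  [0.09,[0.09,-0.003,-0.009],-0.287],
  [0.09,[0.12,-0.003,-0.009],-0.287],
  [0.09,[0.135,-0.003,-0.009],-0.287],
  [0.09,[0.135,-0.003,-0.009],-0.287],
  [0.09,[0.135,-0.003,-0.009],-0.287],
  [0.09,[0.135,-0.003,-0.009],-0.287],
])

```text
clock: 6.6
tool_pos: [0.5096, 0.3048, 0.0646]
tcp_rot: [[0.002, 0.136, -0.991], [0.001, -0.991, -0.136], [-1.0, -0.001, -0.003]]
force: [-0.8, 0.3, 0.3]
grip_width: 0.966
```

Run:
```python
from h import *
goto([.5066,.3135,.012],[.1467,-.989])
c=cam('wrist'); im=robot.read_camera('wrist'); cv2.imwrite('pics/w3.png',im[...,::-1])
```

```text
shift [ 0.0526 -0.009   0.0019] roll -0.010 or 3.131 rot y [ 0.136 -0.991 -0.001] pos [0.5096 0.3048 0.0646] F [-0.76  0.25  0.27] t 6.6 w 89.9 q7 -2.05 q1 -0.55
```

View pics/w3.png

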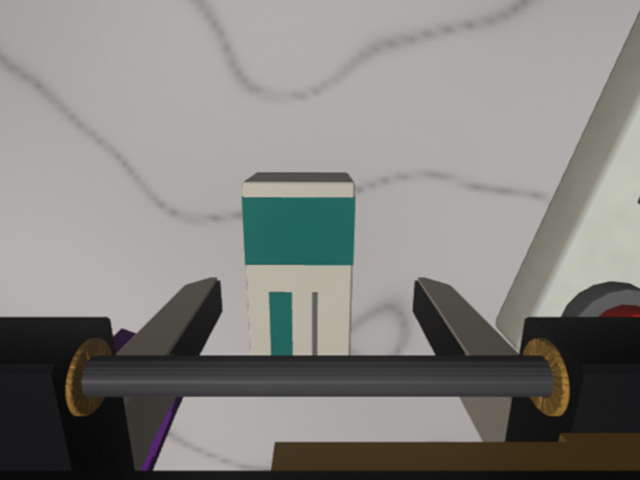

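The carton is square to the jaws, centred at about column 299 against the jaw midline at 317. That is the 9 mm offset I computed. I'll correct it, descend and close.

Request:
step_arm([
  [0.09,[0.0,-0.009,0.002],-0.01],
  [0.09,[0.015,-0.009,0.002],-0.01],
  [0.09,[0.03,-0.009,0.002],-0.01],
  [0.09,[0.045,-0.009,0.002],-0.01],
  [0.09,[0.052,-0.009,0.002],-0.01],
  [0.09,[0.052,-0.009,0.002],-0.01],
  [0.09,[0.052,-0.009,0.002],-0.01],
  [0.06,[0.052,-0.009,0.002],-0.01],
], newtons=15)

```text
clock: 7.45
tool_pos: [0.5057, 0.3141, 0.0119]
tcp_rot: [[0.001, 0.147, -0.989], [0.001, -0.989, -0.147], [-1.0, -0.001, -0.001]]
force: [-0.7, -0.4, 0.8]
grip_width: 0.918
```

Request:
step_arm([
  [0.045,[0,0,0],0],
  [0.045,[0,0,0],0],
  [0.045,[0,0,0],0],
  [0.045,[0,0,0],0],
  [0.045,[0,0,0],0],
  [0.045,[0,0,0],0],
  [0.045,[0,0,0],0],
  [0.045,[0,0,0],0],
], newtons=15)

```text
clock: 8.25
tool_pos: [0.5053, 0.3137, 0.0113]
tcp_rot: [[0.0, 0.147, -0.989], [0.0, -0.989, -0.147], [-1.0, -0.0, -0.0]]
force: [-0.6, -0.4, 2.3]
grip_width: 0.59
```

Request:
step_arm([
  [0.045,[-0.005,0,0],0],
  [0.045,[-0.02,0,0],0],
  [0.045,[-0.04,0,0],0],
  [0.045,[-0.065,0,0],0],
  [0.045,[-0.09,0,0],0],
  [0.045,[-0.115,0,0],0],
  [0.045,[-0.13,0,0],0],
  [0.045,[-0.13,0,0],0],
], newtons=20)

```text
clock: 9.05
tool_pos: [0.5067, 0.3146, 0.1446]
tcp_rot: [[0.005, 0.147, -0.989], [0.004, -0.989, -0.147], [-1.0, -0.003, -0.006]]
force: [0.9, -0.3, -1.4]
grip_width: 0.59
```

Run:
```python
from h import *
# scale pose: avg of top & wrist key fixes
K=(np.array([[.505,.151],[.497,.095],[.488,.040],[.480,-.015]])+np.array([[.5075,.1462],[.4992,.0925],[.4909,.0377],[.4823,-.0165]]))/2
y=K[0]-K[3]; y/=np.linalg.norm(y); x=np.array([y[1],-y[0]]); pan=K.mean(0)+.148*x; print(y,pan)
im=cv2.imread('pics/top0.png')[...,::-1].copy(); c=cam('top')
print('pan from top corners',ray(c,[[256,129],[362,143],[352,225],[250,208]],.07).round(3), ray(c,[[256,129],[362,143],[352,225],[250,208]],.07).mean(0))
goto([*(pan),.14],-y)
```

```text
[0.15097234 0.98853799] [0.64004112 0.04401859]
pan from top corners [[ 0.734  0.145]
 [ 0.709 -0.069]
 [ 0.541 -0.05 ]
 [ 0.573  0.153]] [0.63933254 0.04471286]
shift [ 0.0043  0.2873 -0.092 ] roll 0.299 or -2.842 rot y [ 0.147 -0.989 -0.003] pos [0.5067 0.3146 0.1446] F [ 0.88 -0.26 -1.43] t 9.05 w 54.9 q7 -2.05 q1 -0.56
```

Request:
step_arm([
  [0.045,[0,0.03,-0.01],0.03],
  [0.045,[0,0.07,-0.022],0.08],
  [0.045,[0,0.115,-0.037],0.13],
  [0.045,[0,0.16,-0.051],0.18],
  [0.045,[0,0.205,-0.066],0.23],
  [0.045,[0,0.245,-0.078],0.27],
  [0.045,[0,0.275,-0.088],0.299],
  [0.045,[0,0.287,-0.092],0.299],
])

```text
clock: 9.85
tool_pos: [0.6389, 0.0377, 0.1402]
tcp_rot: [[-0.001, -0.157, -0.988], [-0.004, -0.988, 0.157], [-1.0, 0.004, 0.001]]
force: [0.9, -0.4, -2.3]
grip_width: 0.592
```

Request:
step_arm([
  [0.045,[0,0,0],0],
  [0.045,[0,0,0],0],
  [0.045,[0.01,0,0],0],
  [0.045,[0.02,0,0],0],
  [0.045,[0.03,0,0],0],
  [0.045,[0.035,0,0],0],
  [0.045,[0.035,0,0],0],
  [0.045,[0.035,0,0],0],
])

```text
clock: 10.65
tool_pos: [0.6386, 0.0434, 0.1061]
tcp_rot: [[0.0, -0.151, -0.989], [0.0, -0.989, 0.151], [-1.0, -0.0, -0.0]]
force: [-0.4, -0.5, -1.1]
grip_width: 0.591
```

Run:
```python
from h import *
goto([.640,.044,.0805],[-.151,-.9885])
c=cam('wrist'); im=robot.read_camera('wrist'); cv2.imwrite('pics/w4.png',im[...,::-1])
```

```text
shift [ 0.0256 -0.0008 -0.0013] roll 0.000 or -3.141 rot y [-0.151 -0.989 -0.   ] pos [0.6386 0.0434 0.1061] F [-0.42 -0.5  -1.11] t 10.65 w 55.0 q7 -1.81 q1 -0.11
```

View pics/w4.png

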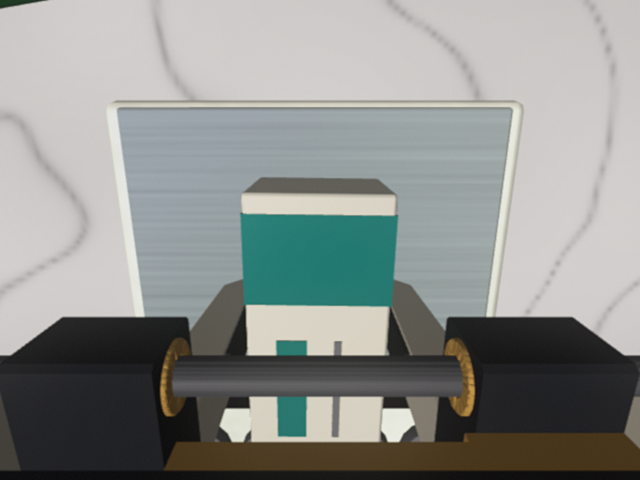

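The carton is centred on the pan and square to it. I'll lower it gently.

Request:
step_arm([
  [0.045,[0.008,-0.001,-0.001],0],
  [0.045,[0.014,-0.001,-0.001],0],
  [0.045,[0.018,-0.001,-0.001],0],
  [0.045,[0.021,-0.001,-0.001],0],
  [0.045,[0.0235,-0.001,-0.001],0],
  [0.045,[0.025,-0.001,-0.001],0],
  [0.045,[0.026,-0.001,-0.001],0],
  [0.045,[0.026,-0.001,-0.001],0],
])

```text
clock: 11.5
tool_pos: [0.6395, 0.0441, 0.0804]
tcp_rot: [[-0.0, -0.151, -0.989], [0.0, -0.989, 0.151], [-1.0, -0.0, 0.0]]
force: [-1.3, 0.3, -0.8]
grip_width: 0.591
```

Request:
step_arm([
  [0.045,[0.0005,0,0],0],
  [0.045,[0.001,0,0],0],
  [0.045,[0.001,0,0],0],
  [0.045,[0.001,0,0],0],
  [0.058,[0.001,0,0],0],
  [0.062,[0.001,0,0],0],
  [0.066,[0.001,0,0],0],
  [0.07,[0.001,0,0],0],
])

```text
clock: 12.3
tool_pos: [0.6398, 0.0442, 0.0792]
tcp_rot: [[0.0, -0.151, -0.989], [0.0, -0.989, 0.151], [-1.0, -0.0, -0.0]]
force: [-0.2, -0.3, 0.2]
grip_width: 0.736
```

Request:
step_arm([
  [0.085,[0,0,0],0],
  [0.085,[0,0,0],0],
  [0.085,[0,0,0],0],
  [0.085,[-0.015,0,0],0],
  [0.085,[-0.035,0,0],0],
  [0.085,[-0.06,0,0],0],
  [0.085,[-0.085,0,0],0],
  [0.085,[-0.1,0,0],0],
])

```text
clock: 13.1
tool_pos: [0.6409, 0.0442, 0.1828]
tcp_rot: [[0.005, -0.151, -0.989], [0.0, -0.989, 0.151], [-1.0, -0.001, -0.005]]
force: [0.2, 0.0, -0.3]
grip_width: 0.916
```

Run:
```python
from h import *
goto([.4905,.0385,.18],[-.151,-.9885])
c=cam('wrist'); im=robot.read_camera('wrist'); cv2.imwrite('pics/w5.png',im[...,::-1])
```

```text
shift [0.0021 0.0283 0.1478] roll 0.000 or -3.141 rot y [-0.151 -0.989 -0.001] pos [0.6409 0.0442 0.1828] F [ 0.2   0.01 -0.31] t 13.1 w 85.2 q7 -1.81 q1 -0.12
```

View pics/w5.png

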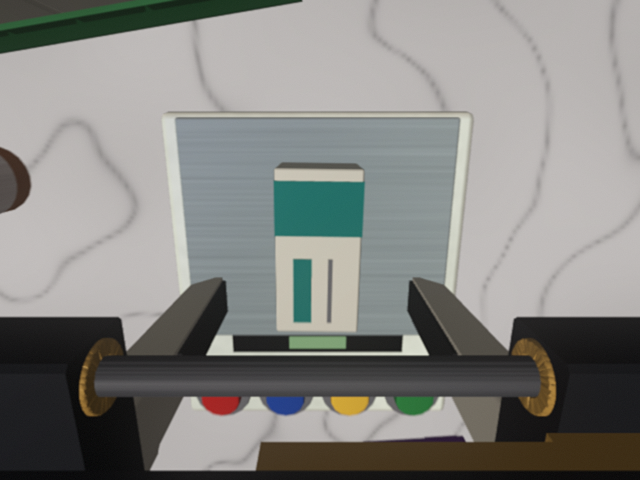

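Carton is standing upright in the pan's middle, rows 165–330, let go. Now the yellow key.

Request:
step_arm([
  [0.0,[0,0.006,0.03],0],
  [0.0,[0,0.013,0.07],0],
  [0.0,[0,0.02,0.11],0],
  [0.0,[0,0.028,0.14],0],
  [0.0,[0,0.028,0.148],0],
  [0.0,[0,0.028,0.148],0],
  [0.0,[0.02,0.028,0.148],0],
  [0.0,[0.04,0.028,0.148],0],
])

```text
clock: 13.95
tool_pos: [0.4922, 0.0392, 0.1395]
tcp_rot: [[0.005, -0.15, -0.989], [0.001, -0.989, 0.15], [-1.0, -0.001, -0.005]]
force: [-0.3, -0.5, -0.0]
grip_width: 0.275
```

Request:
step_arm([
  [0.0,[0.02,0,0],0],
  [0.0,[0.04,0,0],0],
  [0.0,[0.055,0,0],0],
  [0.0,[0.062,0,0],0],
  [0.0,[0.062,0,0],0],
  [0.0,[0.062,0,0],0],
  [0.0,[0.062,0,0],0],
  [0.0,[0.062,0,0],0],
])

```text
clock: 14.75
tool_pos: [0.4898, 0.0389, 0.0779]
tcp_rot: [[0.002, -0.151, -0.989], [0.0, -0.989, 0.151], [-1.0, -0.001, -0.002]]
force: [-0.3, -0.4, -0.3]
grip_width: 0.002
```

Request:
step_arm([
  [0.0,[0.006,0,0],0],
  [0.0,[0.01,0,0],0],
  [0.0,[0.013,0,0],0],
  [0.0,[0.015,0,0],0],
  [0.0,[0.017,0,0],0],
  [0.0,[0.0175,0,0],0],
  [0.0,[0.0175,0,0],0],
  [0.0,[0.0175,0,0],0],
])

```text
clock: 15.55
tool_pos: [0.4892, 0.0388, 0.0612]
tcp_rot: [[0.001, -0.151, -0.989], [0.0, -0.989, 0.151], [-1.0, -0.0, -0.001]]
force: [-3.4, -0.6, 14.3]
grip_width: 0.007
```

Yellow is fully in (14 N, z = 61 mm). I'll retract straight up and check.

Request:
step_arm([
  [0.0,[-0.015,0,0],0],
  [0.0,[-0.04,0,0],0],
  [0.0,[-0.07,0,0],0],
  [0.0,[-0.1,0,0],0],
  [0.0,[-0.13,0,0],0],
  [0.0,[-0.14,0,0],0],
  [0.0,[-0.14,0,0],0],
  [0.0,[-0.14,0,0],0],
])

```text
clock: 16.35
tool_pos: [0.4881, 0.0387, 0.1984]
tcp_rot: [[-0.002, -0.15, -0.989], [-0.0, -0.989, 0.15], [-1.0, 0.001, 0.002]]
force: [-0.0, -0.6, -1.3]
grip_width: 0.008
```

Run:
```python
from h import *
im=robot.read_camera('wrist'); im2=robot.read_camera('side'); 
cv2.imwrite('pics/end.png',cv2.resize(np.hstack([im,im2]),(800,300),interpolation=cv2.INTER_AREA)[...,::-1])
goto([.49,.04,.2])
```

```text
shift [-0.002  -0.0016 -0.0018] rot y [-0.151 -0.989  0.001] pos [0.4879 0.0387 0.198 ] F [ 0.49  0.55 -0.6 ] t 16.45 w 0.4 q7 -1.83 q1 -0.14
```

View pics/end.png

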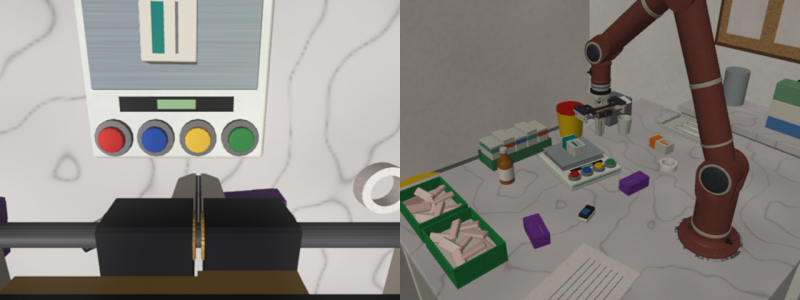

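The carton is upright on the pan, all the keys are back up, the other things are unmoved and the gripper is clear. Handing in.

```bash
python3 -c "
from cell import robot
print(robot.finish_job())"
```

```text
the job is handed in; nothing more can be done
None
```

The teal carton is weighed in and the job is handed in, at about 16.5 s on the robot's clock.

- **Keys:** I pressed green, then blue with the pan empty, then set the carton on the pan and pressed yellow. Each press went to the stop: the tip was at 61 mm, with 14–18 N measured. I did not touch the red key.
- **Carton:** I gripped it at 20 N, lowered it slowly to the pan's centre, about (0.640, 0.044), and let go. The force reading showed no push on the pan.
- **Last checks:** The final wrist and side pictures show the carton upright in the middle of the pan, all keys up, the gripper clear and shut about 0.2 m above the table, and the other things where they were.
- **Disagreements:** The top and wrist views differed by 3–5 mm on the key positions, so I used values between the two for most targets. The key joint values and the scale's memory can't be read directly, so full presses are judged from tip height and force.

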